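Open the fryer and hang its basket up to drain

TASK

Open the countertop fryer by twisting its lid release knob all the way to the stop and letting go, so that the knob springs back and the lid flies up. Then lift the wire basket straight out by its handle and hang it by that handle on both hooks of the draining stand. Leave the crockery and the other things on the worktop where they are.

Things in the scene. Friction and masses are not known exactly. Their poses are not given: they have to be found in the camera images.
- fryer: Fixed countertop fryer: white housing 290 x 190 x 150 mm, steel lid 52 mm high on it. Origin: underside, at worktop level (housing x -155 to +135 mm, y +-95 mm); x points from its front to its back, z up. Sloping control panel with the knob at the front (-x). Well inside: 160 (x) by 130 (y) mm, centred at x = +25 mm, floor at z = 42 mm, rim at z = 150 mm.
- lid (a joint): Lid of the fryer, hinged along its rear edge (fryer frame x = +140 mm, z = 150 mm). 0 = shut, 1.75 rad = fully open, a little past upright. Sprung open but held by a bolt; when the release knob comes within about 0.13 rad of its stop the lid rises by itself in about a second and stays up. Do not stay above it while it rises.
- release (a joint): Lid release knob on the sloping panel, rad: 0 = at rest, 1.05 = at its stop. Turn it clockwise as seen by someone looking at the panel. Return spring: 0.05 N m at rest, 0.14 N m at the stop; let go, it turns back to 0 by itself.
- release_grip (a point): Point on the knob's axis at the height to grip. The knob is a straight bar 62 mm long (x of this frame), 16 mm wide (y), on a 62 mm disc. z: axis of turning, out of the panel, 38 degrees from vertical toward the fryer's front. The bar ends 12 mm further out, the disc lies 28 mm further in. The frame turns with the knob; half-way through its turn the bar lies along the panel's steepest slope.
- basket: Loose wire basket, 140 mm (x) by 110 mm (y) by 70 mm deep, about 0.3 kg, with a fixed upright handle over it. Origin: centre of the underside, z up. At the start it stands in the fryer's well under the shut lid, with about 10 mm of play all round, handle along the fryer's x.
- basket_handle (a point): Middle of the basket's handle bar, 135 mm above the underside, 65 mm above the rim. The bar runs along the basket's x, straight for 112 mm, 8 mm thick, with a black sleeve 50 mm long and 16 mm thick in its middle to hold it by; its wires go down at x = +-64 mm. Frame axes as the basket's.
- stand: Fixed steel draining stand, base 170 x 120 x 12 mm. Origin: centre of the base's underside, at worktop level; z up. Two posts at x = +65 mm, y = +-40 mm carry a crossbar (along y) at z = 273 mm; from it two equal hooks of 8 mm rod reach toward -x at y = +-40 mm, sloping down to a saddle (rod middle z = 252 mm) at x = -26 mm and turning up to ball tips at x = -48 mm, top at z = 278 mm.
- stand_hooks (a point): Where the middle of the basket's handle bar lies when hung: midway between the two hooks, in their saddles, 260 mm above the worktop. Frame axes as the stand's: the hung handle bar runs along y. The hooks must pass between the handle bar and the basket's rim, so the basket comes on from the -x side with the bar above the tips, then down.
- mug: Spotted mug with handle, 93 mm high: leave alone.
- shaker: Pepper shaker with a domed cap, 44 mm wide, 90 mm high, standing: leave alone.

How it is judged:
On the way, in this order (a step that is already met when the one before it is completed fails the run):
1. the release knob is turned to its stop (value of joint release above 0.97 rad), for 0.1 s.
2. the knob has sprung back and the lid stands open (value of joint release below 0.12 rad and value of joint lid above 1.5 rad), for 0.2 s.
3. the basket is lifted clear of the fryer, upright (height (world z) of basket above 0.15 m and angle between basket's own z axis and vertical below 0.5 rad), for 0.1 s.
At the end, for the whole second after the job is handed in: Basket hangs at rest by its handle in both hook saddles (handle middle within 20 mm of their middle, bar within 0.15 rad of the crossbar's direction, within 0.2 rad of upright, under 0.03 m/s), carried by the stand; knob within 0.12 rad of rest; lid open beyond 1.5 rad (all of step 2 and distance between basket_handle and stand_hooks below 0.02 m and angle between the x axis of basket and the y axis of stand, either way round below 0.15 rad and angle between basket's own z axis and vertical below 0.2 rad and contact force between basket and stand above 0.8 N and linear speed of basket below 0.03 m/s); the robot touches nothing.
It fails at once if the mug or the shaker is shifted by more than 30 mm (distance of any of mug, shaker from where it was at the start of the episode above 0.03 m).
It also fails if it takes over 59 s, if anything falls off the work surface, if the arm or the gripper's body presses on something with over 40 N, if the wrist force passes 120 N, or if a joint passes its speed limit or range.

ROBOT

A 6-joint arm with a two-finger parallel gripper is mounted at the origin on a cart in front of the work surface, level with it; the furniture and walls round the work are solid. World frame = base frame: x ahead of the robot, y to its left, z up, the work surface at z = 0. Lengths are in m, angles in rad, forces in N, time in s.
With the tool pointing down it reaches from about 0.3 to 0.95 m from the base axis. Payload 3.1 kg.
Tool frame: the origin (TCP) lies between the finger pads; the fingertips stand 19 mm ahead of it and the grasp point (between the pads) is the TCP; y points along the fingers, x is the direction in which the jaws open and shut, and the axes are right-handed (so a half turn about y gives the same grasp; the last joint's range is limited). The gripper opens to 85 mm and grips with 20 to 120 N. Pads are 22 mm wide; open, the fingers measure 114 mm over their backs; the gripper's body (76 mm by 85 mm) begins 54 mm behind the grasp point. The pads swing forward as they close: fully open they stand 13 mm farther back than shut.
Start: joints at [-1.297, 0.308, 1.634, -0, 1.2, -0.07], TCP at [0.211, -0.588, 0.25] pointing down, gripper open.
Joint ranges: [-3.06, 3.06], [-0.79, 1.96], [0.05, 2.63], [-1.19, 4.34], [0.05, 2.64], [-2.94, 2.94]. Speed limits (rad/s): [2.79, 2.79, 3.14, 3.14, 3.14, 3.14].

INTERFACE

Orientations are given as a 3x3 rotation matrix whose columns are the frame's x, y, z axes.
In Python, from station import readout, imaging, ticket gives the robot as it stands. The module is installed in compiled form; this text tells all that it offers.
- The arm moves only by the tool jog_arm, never from a script. Its argument "commands" is a list of rows, each a list of 3 entries, a list of its own where there are three numbers: the turn, a rotation vector about the tool's x, y, z in rad, then the shift along the tool's x, y, z in mm, then the opening, from 0 (shut) to 1 (fully open). A call has 1 to 5 rows; each row is the pose to reach, as a shift and turn from the pose commanded when the call began, along the tool's axes at that moment; what a row does not reach only later rows make up. A row lasts 1/8 s, in which the tool goes at most 62.5 mm and 10.7 degrees, less where a joint would pass 70% of its speed; a pose out of reach is approached as far as the arm can. A call with a gripper value outside its range is refused whole. The fingers move at their own pace and stop on an object; "squeeze" is the grip in N (left out, the last holds). Time passes only in rows, so rows that repeat a pose let the fingers close. It gives the time, the measured TCP pose, the force and the opening at its end, in the units of the state.
- readout.read_state(): the state, without advancing time (a new reading comes with each control period).
- imaging.read_camera(name): name is "side" or "top" or "wrist"; returns (picture, depth): 480x640x3 uint8, red, green, blue; 480x640 float32, m along the optical axis (not along the pixel's ray), 0 where there is no reading.
- imaging.get_calibration(name): a dict with "fx", "fy", "cx", "cy" (pixels), "R" (3x3) and "t" (3): a world point X has camera coordinates R X + t. Camera axes: x right, y down, z forward; pixel columns grow to the right and rows downward; lengths in m; the calibration is good to about 2 mm. A picture is of the moment at which its call begins: read the wrist's pose just before it. get_calibration takes no time and is no camera call; for the wrist camera it gives the pose at the moment of the call.
- ticket.job_done(): hands the job in, once; it reports no verdict.
The state is a dict: "time": time; "q": joint angles; "joint_velocities": joint speeds; "joint_torque": joint torques, N m; "tool_pos": TCP position; "orientation": TCP orientation; "contact_force": force on the tool from outside, world axes, zero at the start; "moment": the same for the moment, N m; "gripper_width": finger opening in m.
Only numpy, scipy, OpenCV 4.12 (cv2) and the standard library are available. Lean on these libraries where they do the work, as an engineer would, in place of code of your own. Each camera call takes 0.05 s, during which the arm holds its last target.

## Working session

There is one attempt and no reset: what is moved stays moved. The work goes in short steps, Python scripts to look and compute and a tool call to move; the robot and the scene stay as the last step left them, time stands still between calls to the robot, and variables do not carry over. Pictures are saved under pics/ and viewed, and the job is handed in when it is done.

Besides the shell and the picture viewer there is one more tool, called after "Request:" in YAML: its name, and indented under it one key for each argument. jog_arm: Moves the arm, as the interface text tells. Its arguments: {"type":"object","properties":{"commands":{"type":"array"},"squeeze":{"type":"number"}},"required":["commands"]}

```bash
mkdir -p pics
cat > h.py <<'E'
import numpy as np, cv2
from station import readout, imaging, ticket
np.set_printoptions(precision=4,suppress=True)
def shot(name,tag):
    s=readout.read_state(); c=imaging.get_calibration(name)
    p,d=imaging.read_camera(name)
    cv2.imwrite(f'pics/{tag}.png',p[:,:,::-1]); np.savez(f'pics/{tag}.npz',p=p,d=d,**{k:c[k] for k in c})
    return p,d,c
def load(tag):
    z=np.load(f'pics/{tag}.npz'); return z['p'],z['d'],{k:z[k] for k in('fx','fy','cx','cy','R','t')}
def pt(c,u,v,d):
    X=np.array([(u-c['cx'])/c['fx']*d,(v-c['cy'])/c['fy']*d,d]); return c['R'].T@(X-c['t'])
def cloud(c,d):
    v,u=np.mgrid[:480,:640]; X=np.stack([(u-c['cx'])/c['fx']*d,(v-c['cy'])/c['fy']*d,d],-1)
    return (X-c['t'])@c['R']
def ray(c,u,v,z):
    r=c['R'].T@np.array([(u-c['cx'])/c['fx'],(v-c['cy'])/c['fy'],1]); o=-c['R'].T@c['t']
    return o+r*(z-o[2])/r[2]
def proj(c,X):
    x=c['R']@np.asarray(X)+c['t']; return x[0]/x[2]*c['fx']+c['cx'],x[1]/x[2]*c['fy']+c['cy']
E
python3 - <<'E'
from h import *
s=readout.read_state()
for k in s: print(k,s[k])
for n in('side','top','wrist'):
    p,d,c=shot(n,n+'0'); print(n,c,(-c['R'].T@c['t']))
E
```

```text
time 0.0
q [-1.2967  0.309   1.6352 -0.      1.1997 -0.0697]
joint_velocities [-0.0017 -0.0008  0.0002  0.0003  0.0006 -0.0003]
joint_torque [ -0.0001 -41.5255 -27.6665  -0.0001   0.0103   0.    ]
tool_pos [ 0.2104 -0.5877  0.249 ]
orientation [[ 0.3371 -0.0006  0.9415]
 [-0.9415  0.0022  0.3371]
 [-0.0023 -1.      0.0001]]
contact_force [ 0.178   0.0608 -1.2172]
moment [0.034  0.0062 0.0122]
gripper_width 0.0853513478587355
side {'fx': 500.94113903322705, 'fy': 500.94113903322705, 'cx': 318.5235386046155, 'cy': 235.43349046766616, 'R': array([[ 0.9813, -0.1922, -0.0084],
       [-0.0838, -0.3877, -0.918 ],
       [ 0.1732,  0.9015, -0.3966]]), 't': array([-0.4291,  0.2848,  0.6441])} [ 0.3333 -0.5527  0.5132]
top {'fx': 602.5625224463126, 'fy': 602.5625224463126, 'cx': 311.894612742606, 'cy': 238.3001880667787, 'R': array([[ 0.4529, -0.8915, -0.0018],
       [-0.8594, -0.4361, -0.2668],
       [ 0.2371,  0.1224, -0.9637]]), 't': array([0.0274, 0.582 , 1.3837])} [0.1597 0.1089 1.4889]
wrist {'fx': 382.19624543300824, 'fy': 382.19624543300824, 'cx': 311.7270087726257, 'cy': 241.3952565760879, 'R': array([[ 0.337 , -0.9415, -0.0003],
       [-0.8977, -0.3215,  0.3014],
       [-0.2838, -0.1013, -0.9535]]), 't': array([-0.6231, -0.038 ,  0.3787])} [ 0.2834 -0.5605  0.3723]
```

View pics/side0.png

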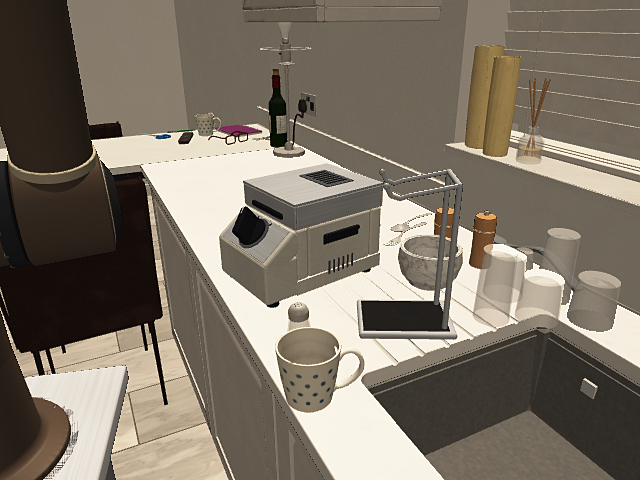

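View pics/top0.png

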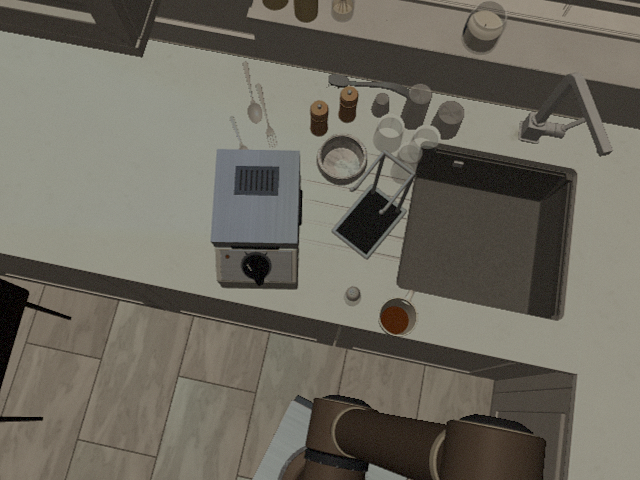

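The side view shows the fryer around (300,230), its knob at (248,225), the stand at (410,270), and the mug and shaker in front. In the top view the lid's corners are at about (217,150) and (298,246), the knob is at (257,267), the hooks run from about (352,187) and (382,210), and the stand base is at (370,220).

Run:
```python
from h import *
for n,b in(('top',(200,130,120,170)),('top',(320,140,130,130)),('side',(210,150,190,160)),('side',(350,160,120,190))):
    p,d,c=load(n+'0'); u,v,w,h=b
    im=cv2.resize(p[v:v+h,u:u+w,::-1],None,fx=3.4,fy=3.4,interpolation=cv2.INTER_CUBIC)
    im=cv2.convertScaleAbs(im,alpha=1.4)
    cv2.imwrite(f'pics/crop_{n}_{u}.png',im)
    
p,d,c=load('top0'); P=cloud(c,d)
for uv in [(225,165),(290,160),(225,235),(290,240),(257,257),(257,275),(235,258),(285,258),(230,275),(290,275),(370,220),(397,300),(352,293)]:
    print(uv,P[uv[1],uv[0]],p[uv[1],uv[0]])
```

```text
(225, 165) [0.5414 0.5287 0.203 ] [111 118 122]
(290, 160) [0.6195 0.4014 0.2037] [111 116 117]
(225, 235) [0.3956 0.4475 0.203 ] [111 114 119]
(290, 240) [0.4508 0.3137 0.2024] [113 119 121]
(257, 257) [0.3929 0.3708 0.1496] [10 13  4]
(257, 275) [0.3545 0.3492 0.1591] [1 1 1]
(235, 258) [0.3704 0.4181 0.134 ] [96 92 87]
(285, 258) [0.4226 0.3148 0.1351] [88 87 79]
(230, 275) [0.3331 0.4143 0.1098] [86 83 79]
(290, 275) [0.3968 0.2895 0.1083] [90 86 81]
(370, 220) [0.6334 0.1855 0.0137] [14 11  8]
(397, 300) [0.4631 0.0402 0.0772] [63 55 49]
(352, 293) [0.4275 0.1421 0.0907] [121 120 108]
```

View pics/crop_top_200.png

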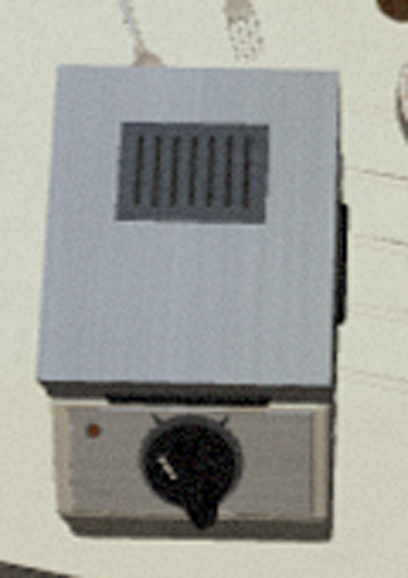

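View pics/crop_top_320.png

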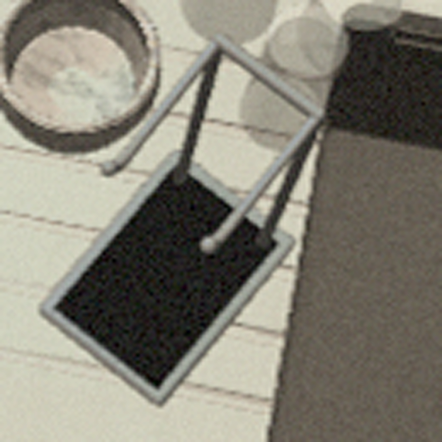

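View pics/crop_side_210.png

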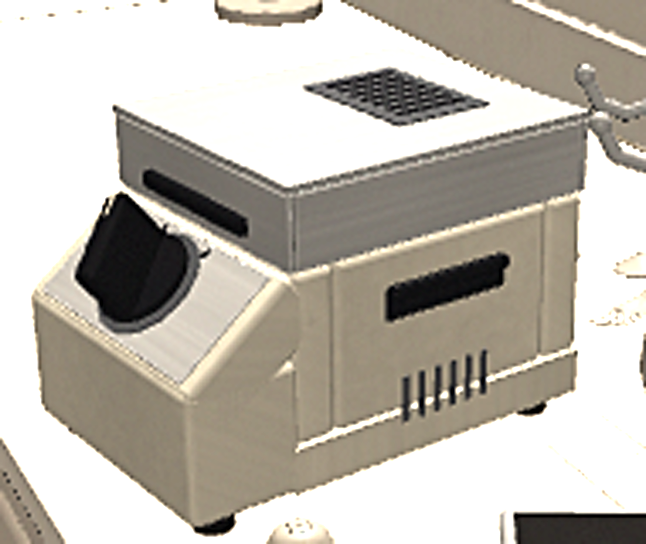

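View pics/crop_side_350.png

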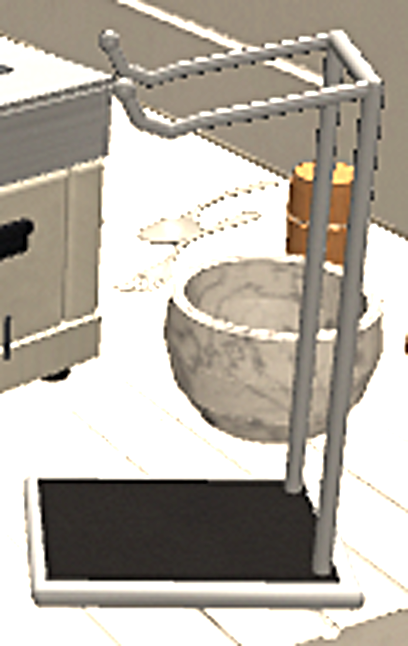

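Run:
```python
from h import *
p,d,c=load('top0'); P=cloud(c,d)
R=slice(120,330),slice(190,320)
Q=P[R].reshape(-1,3); C=p[R].reshape(-1,3)
m=(abs(Q[:,2]-.203)<.006)&(d[R].ravel()>0)
r=cv2.minAreaRect((Q[m][:,:2]*1000).astype(np.float32)); print('lid',r,cv2.boxPoints(r))
# panel bounded: z .09-.145, nonblack
m2=(Q[:,2]>.085)&(Q[:,2]<.143)&(C.min(1)>70)
A=Q[m2]; ctr=np.median(A,0)
for i in range(5):
    cc=A.mean(0); n=np.linalg.svd(A-cc,full_matrices=False)[2][2]; A=A[abs((A-cc)@n)<.004]
n*=np.sign(n[2]); print('panel',len(A),cc,n,'tilt',np.degrees(np.arccos(n[2])),'az',np.degrees(np.arctan2(-n[1],-n[0])))
r=cv2.minAreaRect((A[:,:2]*1000).astype(np.float32)); print(r,cv2.boxPoints(r))
# knob: black pixels
h=(Q-cc)@n; k=(C.max(1)<45)&(h>.005)&(h<.07)&(Q[:,2]<.2)&(((Q-cc)**2).sum(1)<.07**2)
K=Q[k];hk=h[k]; print(np.histogram(hk,12))
top=K[hk>.04]; 
print('bar top',len(top),top.mean(0))
disc=K[(hk<.03)]; r=cv2.minEnclosingCircle((disc[:,:2]*1000).astype(np.float32)); print('disc',len(disc),r)
np.save('n.npy',n)
```

```text
lid ((508.7253112792969, 432.81396484375), (224.60316467285156, 192.81326293945312), 25.691965103149414) [[365.7307 471.0032]
 [449.3215 297.2519]
 [651.72   394.6247]
 [568.1291 568.376 ]]
panel 347 [0.3736 0.3675 0.1191] [-0.3518 -0.1817  0.9183] tilt 23.32479660969316 az 27.322939337325252
((373.39215087890625, 368.8287048339844), (46.93437194824219, 186.71493530273438), 25.741561889648438) [[311.7075 442.7295]
 [392.8001 274.5437]
 [435.0768 294.9279]
 [353.9842 463.1137]]
(array([ 78, 140,  96,  30,  24,  45,  59,  38,  61,  59,  34,   7]), array([0.005 , 0.0097, 0.0144, 0.0191, 0.0238, 0.0285, 0.0332, 0.0379,
       0.0426, 0.0473, 0.052 , 0.0567, 0.0614]))
bar top 181 [0.3552 0.3581 0.1628]
disc 377 ((383.6632995605469, 368.147705078125), 41.9376106262207)
```

```bash
cat >> h.py <<'E'
def tri(obs):
    A=np.zeros((3,3));b=np.zeros(3);L=[]
    for c,u,v in obs:
        r=c['R'].T@np.array([(u-c['cx'])/c['fx'],(v-c['cy'])/c['fy'],1]); r/=np.linalg.norm(r); o=-c['R'].T@c['t']
        M=np.eye(3)-np.outer(r,r); A+=M;b+=M@o; L.append((M,o))
    X=np.linalg.solve(A,b); return X,[np.linalg.norm(M@(X-o))*1000 for M,o in L]
E
python3 - <<'E'
from h import *
_,dt,ct=load('top0');_,ds,cs=load('side0')
for n,a,b in (('tipL',(352.4,189.1),(382.4,171.8)),('tipR',(381.5,211.5),(386.2,185.6)),('cbL',(384.7,151.8),(449.4,172.4)),('cbR',(414.7,174.7),(460.3,183.5))):
    print(n,*tri([(ct,*a),(cs,*b)]), ray(ct,*a,.273), pt(ct,*a,dt[int(a[1]+.5),int(a[0]+.5)]))
# base corners at z=.012
o=np.array([(45,308),(158,395),(292,240),(178,155)])/3.4+[320,140]
B=np.array([ray(ct,u,v,.012) for u,v in o]); print(B,B.mean(0)); 
for i in range(4): 
    e=B[(i+1)%4]-B[i]; print(np.linalg.norm(e),np.degrees(np.arctan2(e[1],e[0])))
# panel RANSAC
P=cloud(ct,dt); p=load('top0')[0]
Q=P[245:290,210:305].reshape(-1,3);C=p[245:290,210:305].reshape(-1,3)
A=Q[(C.min(1)>60)&(Q[:,2]>.06)&(Q[:,2]<.16)]
rng=np.random.default_rng(0);best=0
for i in range(800):
    s=A[rng.choice(len(A),3,False)]; n=np.cross(s[1]-s[0],s[2]-s[0]); n/=np.linalg.norm(n)+1e-12
    if abs(n[2])<.6 or abs(n[2])>.9: continue
    m=abs((A-s[0])@n)<.002
    if m.sum()>best: best=m.sum();bm=m
S=A[bm]; cc=S.mean(0); n=np.linalg.svd(S-cc,full_matrices=False)[2][2]; n*=np.sign(n[2])
print(best,cc,n,np.degrees(np.arccos(n[2])),np.degrees(np.arctan2(-n[1],-n[0])))
th=np.radians(25.7);xf=np.array([np.cos(th),np.sin(th),0]);yf=np.array([-xf[1],xf[0],0])
L=np.array([.5087,.4328,0]); T=S-L; print('panel fx',np.percentile(T@xf,[1,99]),'fy',np.percentile(T@yf,[1,99]),'z',np.percentile(S[:,2],[1,99]))
h=(Q-cc)@n; k=(C.max(1)<45)&(((Q-cc)**2).sum(1)<.075**2)
a=Q[k&(h>.034)]-L; print('bartop',len(a),np.histogram(h[k],10)); print(a@xf.mean() if 0 else np.c_[a@xf,a@yf].mean(0),np.c_[a@xf,a@yf,a[:,2]].min(0),np.c_[a@xf,a@yf,a[:,2]].max(0))
a=Q[k&(h<.018)&(h>.004)]-L;print('disc',len(a),np.c_[a@xf,a@yf,a[:,2]].min(0),np.c_[a@xf,a@yf,a[:,2]].max(0))
E
```

```text
tipL [0.5957 0.2352 0.2741] [np.float64(0.471135985963147), np.float64(0.4711359859630927)] [0.5956 0.2354 0.273 ] [0.5928 0.2346 0.281 ]
tipR [0.5776 0.1583 0.2749] [np.float64(0.08332571125594143), np.float64(0.08332571125606913)] [0.5782 0.1584 0.273 ] [0.5759 0.1581 0.2794]
cbL [0.7058 0.2102 0.273 ] [np.float64(0.6180411335006014), np.float64(0.6180411335004272)] [0.7051 0.2104 0.273 ] [0.7034 0.21   0.2767]
cbR [0.685  0.1294 0.2793] [np.float64(1.6413471271246936), np.float64(1.6413471271248348)] [0.686  0.1301 0.273 ] [ 0.8235  0.1356 -0.0447]
[[0.5659 0.2571 0.012 ]
 [0.5436 0.1525 0.012 ]
 [0.6986 0.1141 0.012 ]
 [0.7214 0.2205 0.012 ]] [0.6324 0.186  0.012 ]
0.10696363475433661 -102.02013101863629
0.15964850408726472 -13.907234285292798
0.10878833790623797 77.89439958842797
0.159761083259787 166.74869913304215
1051 [0.3788 0.3692 0.1239] [-0.5572 -0.2777  0.7826] 38.504002069044375 26.490967800090896
panel fx [-0.1782 -0.1107] fy [-0.0923  0.0906] z [0.0967 0.1504]
bartop 198 (array([  2,   1,  13, 121, 248, 150,  57,  38,  72, 105]), array([-0.0261, -0.018 , -0.0099, -0.0018,  0.0062,  0.0143,  0.0224,
        0.0305,  0.0386,  0.0467,  0.0547]))
[-0.1717 -0.0022] [-0.1955 -0.0208  0.1377] [-0.1439  0.0187  0.1827]
disc 363 [-0.1729 -0.0518  0.11  ] [-0.1095  0.0484  0.1745]
```

```bash
cat >> h.py <<'E'
from scipy.spatial.transform import Rotation as Ro
th=np.radians(25.8);xf=np.array([np.cos(th),np.sin(th),0]);yf=np.array([-xf[1],xf[0],0]);zz=np.array([0,0,1.])
L=np.array([.5087,.4328,0])
a38=np.radians(38); N=-np.sin(a38)*xf+np.cos(a38)*zz; S=np.cos(a38)*xf+np.sin(a38)*zz
G=np.array([.3588,.3606,.155])
def Rk(turn):  # turn: knob angle, 0 rest
    b=.525-turn; x=np.sin(b)*S-np.cos(b)*yf; y=-N; return np.c_[x,y,np.cross(x,y)]
def Rdown(az): # jaw x direction azimuth
    x=np.array([np.cos(az),np.sin(az),0]);y=-zz; return np.c_[x,y,np.cross(x,y)]
def go(pos,R,s=None):
    s=s or readout.read_state(); R0=np.array(s['orientation'])
    print('turn',Ro.from_matrix(R0.T@R).as_rotvec().round(3),'shift',(R0.T@(pos-s['tool_pos'])*1000).round(1))
def st():
    s=readout.read_state(); print('t',s['time'],'pos',s['tool_pos'],'F',s['contact_force'],'M',s['moment'],'w',s['gripper_width'],'q',s['q'])
E
python3 - <<'E'
from h import *
R0=np.array(readout.read_state()['orientation'])
go(np.array([.38,-.15,.30]),R0); go(G+.12*N,Rk(0))
E
```

```text
turn [0. 0. 0.] shift [-355.2  -50.   307.2]
turn [ 0.659 -0.609 -0.142] shift [-835.1    1.3  385.8]
```

Request:
jog_arm:
  commands:
    - [[0,0,0],[-355,-50,307],1]
    - [[0,0,0],[-355,-50,307],1]
    - [[0,0,0],[-355,-50,307],1]
    - [[0,0,0],[-355,-50,307],1]
    - [[0,0,0],[-355,-50,307],1]

```text
time: 0.78
tool_pos: [0.3231, -0.2967, 0.2834]
orientation: [[0.336, 0.0, 0.942], [-0.942, 0.0, 0.336], [-0.0, -1.0, 0.0]]
contact_force: [1.0, -0.6, 0.6]
gripper_width: 0.0854
```

Run:
```python
from h import *
st();go(G+.12*N,Rk(0))
```

```text
t 0.775 pos [ 0.3231 -0.2967  0.2834] F [ 1.0084 -0.6101  0.5633] M [-0.0005 -0.0421 -0.0473] w 0.08536649561161505 q [-0.8424 -0.0972  2.0127  0.0004  1.226   0.3852]
turn [ 0.659 -0.609 -0.14 ] shift [-599.    33.9  181.3]
```

Run:
```python
from h import *
go(np.array([.41,.02,.33]),Rdown(np.radians(-64)))
```

```text
turn [-0.    -0.111 -0.   ] shift [-269.   -46.5  188.4]
```

Request:
jog_arm:
  commands:
    - [[0,-0.1,0],[-269,-46,188],1]
    - [[0,-0.1,0],[-269,-46,188],1]
    - [[0,-0.1,0],[-269,-46,188],1]
    - [[0,-0.1,0],[-269,-46,188],1]
    - [[0,-0.1,0],[-269,-46,188],1]

```text
time: 1.4
tool_pos: [0.4042, 0.0019, 0.3272]
orientation: [[0.429, 0.001, 0.903], [-0.903, -0.0, 0.429], [0.001, -1.0, 0.001]]
contact_force: [0.8, -1.1, -0.3]
gripper_width: 0.0855
```

Run:
```python
from h import *
st();go(G+.12*N,Rk(0))
```

```text
t 1.4 pos [0.4042 0.0019 0.3272] F [ 0.8405 -1.0929 -0.2813] M [ 0.0011 -0.0104 -0.0652] w 0.08545185106114424 q [-0.103  -0.212   2.0215 -0.0002  1.3309  1.0241]
turn [ 0.648 -0.512 -0.171] shift [-343.    77.4   39. ]
```

Request:
jog_arm:
  commands:
    - [[0.647,-0.51,-0.17],[-325,77,30],1]
    - [[0.647,-0.51,-0.17],[-325,77,30],1]
    - [[0.647,-0.51,-0.17],[-325,77,30],1]
    - [[0.647,-0.51,-0.17],[-325,77,30],1]
    - [[0.647,-0.51,-0.17],[-325,77,30],1]

```text
time: 2.02
tool_pos: [0.3048, 0.2666, 0.2568]
orientation: [[0.726, 0.541, 0.424], [-0.62, 0.249, 0.744], [0.298, -0.803, 0.516]]
contact_force: [1.2, -0.9, 0.8]
gripper_width: 0.0854
```

Run:
```python
from h import *
p,d,c=shot('wrist','w1')
st();go(G+.12*N,Rk(0));print(proj(c,G),proj(c,G+.031*(np.cos(.525)*S+np.sin(.525)*yf)),proj(c,G-.031*(np.cos(.525)*S+np.sin(.525)*yf)))
```

```text
t 2.075 pos [0.3022 0.2707 0.2556] F [-1.734  -0.3829 -0.2378] M [-0.1241  0.3186 -0.0089] w 0.08536766447168614 q [ 0.7603 -0.5037  2.4795 -0.347   0.5807  1.6063]
turn [ 0.025 -0.015 -0.008] shift [-44.6  14.2  35.8]
(np.float64(238.9576705756328), np.float64(179.17220969674457)) (np.float64(235.13930701680343), np.float64(131.14450085656892)) (np.float64(242.4843403168951), np.float64(223.53096833751002))
```

View pics/w1.png

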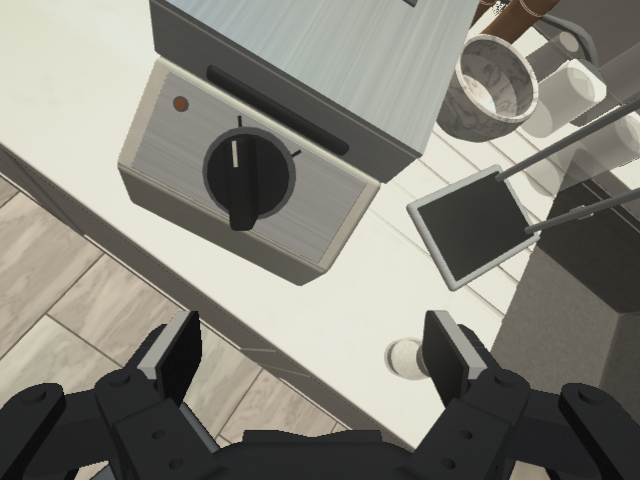

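The wrist view shows the bar from (236,131) to (242,230), where the estimate predicted it to within about 4 px. I'll move to the pre-grasp pose.

Request:
jog_arm:
  commands:
    - [[0.02,-0.01,-0.01],[-44,14,36],1]
    - [[0.02,-0.01,-0.01],[-44,14,36],1]
    - [[0.02,-0.01,-0.01],[-44,14,36],1]

```text
time: 2.45
tool_pos: [0.2983, 0.3243, 0.2523]
orientation: [[0.725, 0.556, 0.408], [-0.615, 0.255, 0.746], [0.311, -0.792, 0.526]]
contact_force: [-0.1, -1.0, -0.2]
gripper_width: 0.0855
```

Run:
```python
from h import *
p,d,c=shot('wrist','w2')
st();go(G+.003*N,Rk(0));B=(np.cos(.525)*S+np.sin(.525)*yf);print(proj(c,G+.012*N),proj(c,G+.012*N+.031*B),proj(c,G+.012*N-.031*B))
cv2.imwrite('pics/w2c.png',cv2.resize(p[100:400,160:480,::-1],None,fx=2,fy=2))
```

```text
t 2.5 pos [0.2986 0.3236 0.2523] F [-0.1282  0.3875  0.0869] M [-0.1615  0.2046  0.0052] w 0.08549375859181434 q [ 0.9238 -0.365   2.417  -0.5707  0.5681  1.938 ]
turn [ 0.012 -0.009  0.009] shift [ -9.5 116.9   1. ]
(np.float64(299.0140133997811), np.float64(248.1641753913053)) (np.float64(298.1397399029242), np.float64(200.24407708664248)) (np.float64(299.82118553670364), np.float64(292.40635851726034))
```

View pics/w2.png

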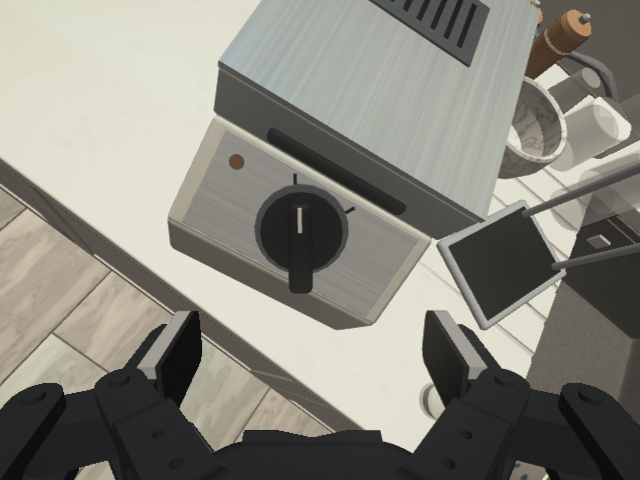

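The bar's top face runs from (299,203) to (301,292), and the prediction was (298,200) to (300,292), so two wrist positions agree. I'll advance onto it.

Request:
jog_arm:
  commands:
    - [[0.01,-0.01,0.01],[-9,45,1],1]
    - [[0.01,-0.01,0.01],[-9,85,1],1]
    - [[0.01,-0.01,0.01],[-9,117,1],1]
    - [[0.01,-0.01,0.01],[-9,117,1],1]
  squeeze: 50

```text
time: 3.0
tool_pos: [0.3587, 0.3575, 0.1559]
orientation: [[0.731, 0.552, 0.4], [-0.608, 0.263, 0.749], [0.309, -0.791, 0.528]]
contact_force: [-0.3, 0.3, 1.3]
gripper_width: 0.0855
```

Run:
```python
from h import *
st();go(G+.003*N,Rk(0))
```

```text
t 3.0 pos [0.3587 0.3575 0.1559] F [-0.2572  0.2834  1.3151] M [-0.1685  0.2436 -0.0116] w 0.08546317624268651 q [ 0.8354 -0.0041  2.3787 -1.0249  0.2766  2.3651]
turn [ 0.006 -0.001  0.001] shift [-2.  -1.4  1.9]
```

The last joint would run out of range on the clockwise turn (2.37 + 1.05 > 2.94). I'll back out and take the equivalent half-turn grasp.

Request:
jog_arm:
  commands:
    - [[0,0,0],[-2,-50,2],1]
    - [[0,-0.1,0],[-2,-70,2],1]
    - [[0,-0.28,0],[-2,-70,2],1]
    - [[0,-0.46,0],[-2,-70,2],1]
    - [[0,-0.64,0],[-2,-70,2],1]

```text
time: 3.62
tool_pos: [0.3185, 0.3432, 0.2154]
orientation: [[0.823, 0.555, -0.124], [-0.037, 0.27, 0.962], [0.567, -0.787, 0.242]]
contact_force: [0.2, -0.6, -0.1]
gripper_width: 0.0857
```

Request:
jog_arm:
  commands:
    - [[0,-0.18,0],[0,0,0],1]
    - [[0,-0.36,0],[0,0,0],1]
    - [[0,-0.54,0],[0,0,0],1]
    - [[0,-0.72,0],[0,0,0],1]
    - [[0,-0.9,0],[0,0,0],1]

```text
time: 4.25
tool_pos: [0.3185, 0.3432, 0.2152]
orientation: [[0.414, 0.555, -0.721], [0.731, 0.269, 0.627], [0.542, -0.787, -0.294]]
contact_force: [-0.1, -0.2, -0.1]
gripper_width: 0.0852
```

Request:
jog_arm:
  commands:
    - [[0,-0.18,0],[0,0,0],1]
    - [[0,-0.36,0],[0,0,0],1]
    - [[0,-0.54,0],[0,0,0],1]
    - [[0,-0.72,0],[0,0,0],1]
    - [[0,-0.9,0],[0,0,0],1]

```text
time: 4.88
tool_pos: [0.3185, 0.3432, 0.2152]
orientation: [[-0.307, 0.555, -0.773], [0.946, 0.269, -0.183], [0.107, -0.787, -0.607]]
contact_force: [0.2, -0.1, -0.6]
gripper_width: 0.0855
```

Run:
```python
from h import *
F=np.diag([-1.,1,-1])
st();go(G+.003*N+.07*N,Rk(0)@F);go(G+.003*N,Rk(0)@F)
```

```text
t 4.875 pos [0.3185 0.3432 0.2152] F [ 0.1752 -0.1315 -0.6444] M [-0.0898  0.2749  0.0256] w 0.08546689410494941 q [ 0.9001 -0.2251  2.4119 -0.6937  0.4313 -0.388 ]
turn [ 0.001 -0.698  0.001] shift [-2.3  1.5  2.2]
turn [ 0.001 -0.698  0.001] shift [-2.3 71.5  2.3]
```

Request:
jog_arm:
  commands:
    - [[0,-0.18,0],[-2,1,2],1]
    - [[0,-0.36,0],[-2,1,2],1]
    - [[0,-0.54,0],[-2,1,2],1]
    - [[0,-0.7,0],[-2,1,2],1]
    - [[0,-0.7,0],[-2,20,2],1]

```text
time: 5.5
tool_pos: [0.3292, 0.3472, 0.1994]
orientation: [[-0.731, 0.556, -0.395], [0.61, 0.272, -0.745], [-0.307, -0.785, -0.538]]
contact_force: [0.3, 0.4, -0.1]
gripper_width: 0.0857
```

Run:
```python
from h import *
F=np.diag([-1.,1,-1])
st();go(G+.002*N,Rk(0)@F)
```

```text
t 5.5 pos [0.3292 0.3472 0.1994] F [ 0.3409  0.3753 -0.1066] M [-0.1354  0.196  -0.0282] w 0.08572297353518246 q [ 0.881  -0.168   2.4094 -0.7693  0.3776 -1.0137]
turn [ 0.005 -0.003 -0.   ] shift [ 0.2 53.   2.2]
```

Request:
jog_arm:
  commands:
    - [[0,0,0],[0,40,2],1]
    - [[0,0,0],[0,53,2],1]
    - [[0,0,0],[0,53,2],0]
    - [[0,0,0],[0,53,2],0]
    - [[0,0,0],[0,53,2],0]
  squeeze: 50

```text
time: 6.12
tool_pos: [0.3574, 0.3598, 0.155]
orientation: [[-0.731, 0.555, -0.397], [0.609, 0.27, -0.746], [-0.307, -0.787, -0.535]]
contact_force: [-0.5, -0.2, 0.6]
gripper_width: 0.032
```

Request:
jog_arm:
  commands:
    - [[0,0,0],[0,0,0],0]
    - [[0,0,0],[0,0,0],0]

```text
time: 6.38
tool_pos: [0.3583, 0.359, 0.1553]
orientation: [[-0.729, 0.557, -0.398], [0.61, 0.266, -0.746], [-0.31, -0.787, -0.534]]
contact_force: [-2.4, -6.7, 10.1]
gripper_width: 0.0152
```

Run:
```python
from h import *
F=np.diag([-1.,1,-1])
st();go(G+.002*N,Rk(0)@F)
```

```text
t 6.375 pos [0.3583 0.359  0.1553] F [-2.4089 -6.6593 10.1155] M [-0.4614 -0.1045 -0.4003] w 0.015191008968763138 q [ 0.8401 -0.0008  2.3808 -1.0674  0.2742 -0.7291]
turn [ 0.    -0.003 -0.003] shift [ 0.7 -1.  -1.2]
```

Request:
jog_arm:
  commands:
    - [[0,0.16,0],[0,-1,0],0]
    - [[0,0.32,0],[0,-1,0],0]
    - [[0,0.48,0],[0,-1,0],0]
    - [[0,0.64,0],[0,-1,0],0]
    - [[0,0.8,0],[0,-1,0],0]

```text
time: 7.0
tool_pos: [0.3591, 0.3574, 0.1556]
orientation: [[-0.217, 0.558, -0.801], [0.962, 0.262, -0.078], [0.166, -0.787, -0.594]]
contact_force: [10.9, -5.6, -2.0]
gripper_width: 0.015
```

Run:
```python
from h import *
F=np.diag([-1.,1,-1])
st();go(G+.002*N,Rk(1.05)@F)
```

```text
t 7.0 pos [0.3591 0.3574 0.1556] F [10.9359 -5.6231 -1.9775] M [-0.6924 -1.0518 -0.6619] w 0.01501365183826978 q [ 0.8387 -0.0017  2.3803 -1.0623  0.2787  0.0687]
turn [ 0.004  0.243 -0.006] shift [ 3.  -0.9  0.3]
```

Request:
jog_arm:
  commands:
    - [[0,0.14,0],[-1,0,-1],0]
    - [[0,0.25,0],[-1,0,-1],0]
    - [[0,0.28,0],[-1,0,-1],0]
    - [[0,0.28,0],[-1,0,-1],0]

```text
time: 7.5
tool_pos: [0.3593, 0.3568, 0.1555]
orientation: [[0.005, 0.557, -0.83], [0.948, 0.263, 0.182], [0.32, -0.788, -0.527]]
contact_force: [8.7, -3.8, -2.2]
gripper_width: 0.0149
```

Run:
```python
from h import *
F=np.diag([-1.,1,-1])
st();go(G+.002*N,Rk(1.05)@F); p,d,c=shot('side','s2');p,d,c=shot('wrist','w3')
```

```text
t 7.5 pos [0.3593 0.3568 0.1555] F [ 8.6599 -3.844  -2.2146] M [-0.8286 -0.8481 -0.0848] w 0.014866585042105952 q [ 0.8355 -0.0029  2.3815 -1.0575  0.2753  0.3327]
turn [ 0.003 -0.028 -0.005] shift [ 3.5 -0.9  1.4]
```

View pics/s2.png

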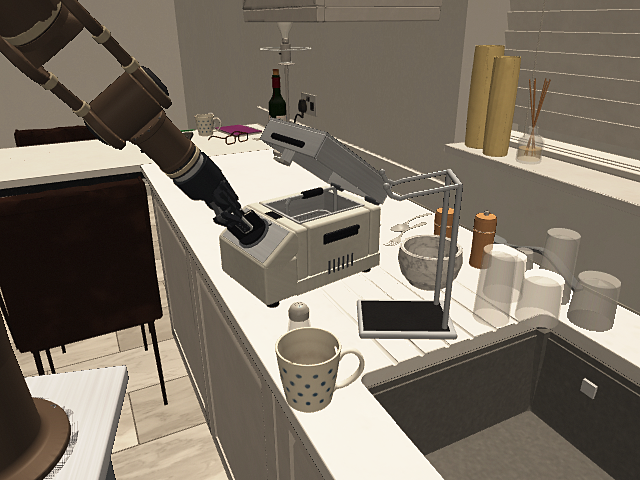

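View pics/w3.png

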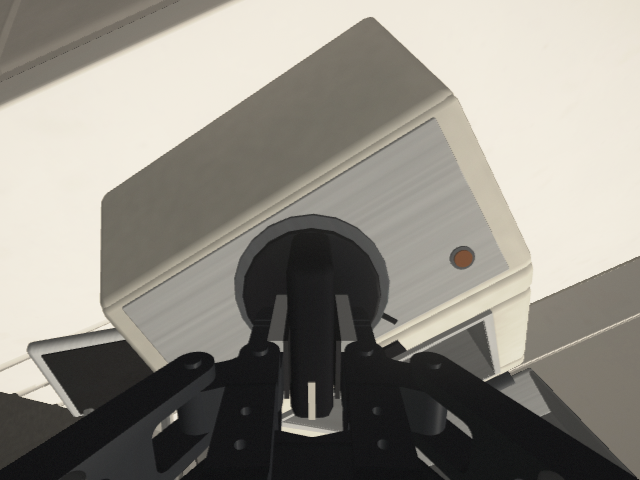

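The side view shows the lid already rising (275,150). I'll press a little further against the stop to be sure, then release.

Request:
jog_arm:
  commands:
    - [[0,0.08,0],[0,0,0],0]
    - [[0,0.08,0],[0,0,0],0]
    - [[0,0.08,0],[0,0,0],0]

```text
time: 7.98
tool_pos: [0.359, 0.3567, 0.1554]
orientation: [[0.065, 0.557, -0.828], [0.932, 0.263, 0.251], [0.357, -0.788, -0.502]]
contact_force: [4.9, -3.3, 0.8]
gripper_width: 0.0155
```

Run:
```python
from h import *
F=np.diag([-1.,1,-1])
st();go(G+.002*N,Rk(1.05)@F)
```

```text
t 7.975 pos [0.359  0.3567 0.1554] F [ 4.9112 -3.2934  0.8122] M [-1.5445 -0.9467  0.7999] w 0.01548291056003834 q [ 0.8361 -0.0031  2.3822 -1.0605  0.2756  0.4091]
turn [ 0.004 -0.101 -0.005] shift [ 3.5 -0.8  1.3]
```

Request:
jog_arm:
  commands:
    - [[0,0,0],[0,0,0],1]
    - [[0,0,0],[0,0,0],1]
    - [[0,0,0],[0,0,0],1]
    - [[0,0,0],[0,-30,0],1]
    - [[0,0,0],[0,-80,0],1]

```text
time: 8.6
tool_pos: [0.3123, 0.3367, 0.2171]
orientation: [[0.073, 0.551, -0.831], [0.928, 0.267, 0.259], [0.364, -0.791, -0.492]]
contact_force: [0.6, -0.5, 0.7]
gripper_width: 0.0856
```

Run:
```python
from h import *
st();p,d,c=shot('side','s3');p,d,c=shot('wrist','w4');p,d,c=shot('top','t2')
```

```text
t 8.6 pos [0.3123 0.3367 0.2171] F [ 0.6222 -0.4613  0.7406] M [-0.0964  0.2343  0.0739] w 0.08559509352212984 q [ 0.9012 -0.2516  2.4241 -0.6646  0.4462  0.0467]
```

View pics/s3.png

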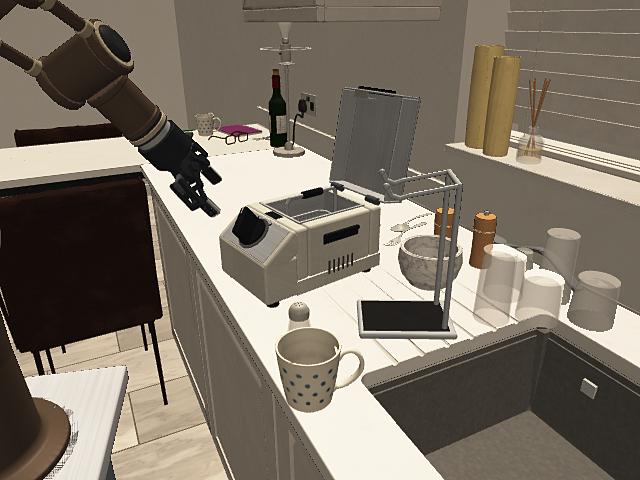

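View pics/t2.png

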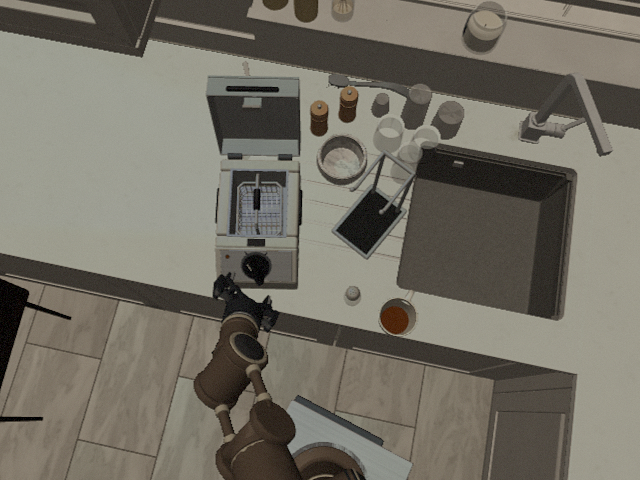

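View pics/w4.png

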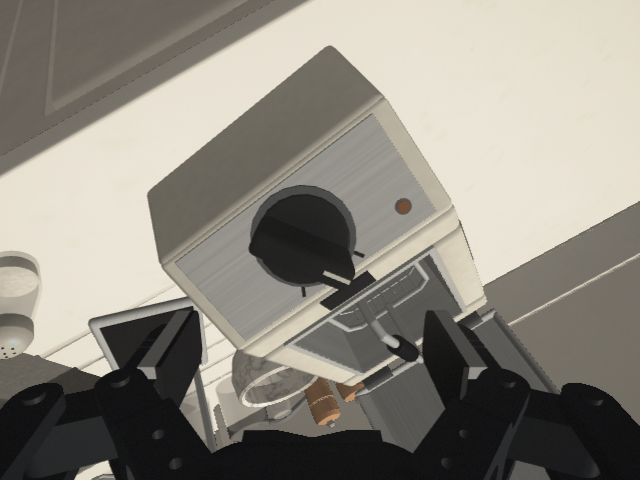

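The lid stands upright and the knob is back at rest (top (257,267)). The basket handle is visible with its black sleeve at top (257,199) and side (312,192). I'll measure it.

Run:
```python
from h import *
for n,b in(('t2',(210,150,100,110)),('s3',(255,170,100,70))):
    p,d,c=load(n); u,v,w,h=b
    cv2.imwrite(f'pics/c_{n}.png',cv2.resize(p[v:v+h,u:u+w,::-1],None,fx=5,fy=5,interpolation=cv2.INTER_CUBIC))
```

```text
(no output)
```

View pics/c_t2.png

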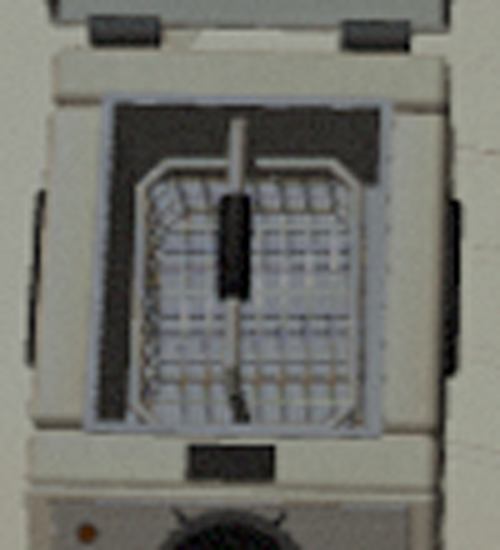

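View pics/c_s3.png

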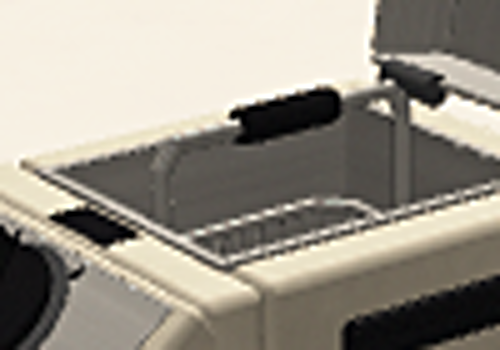

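Run:
```python
from h import *
_,dt,ct=load('t2');_,_,cs=load('s3')
H,e=tri([(ct,257,199.2),(cs,312.4,192.6)]);print(H,e,ray(ct,257,199.2,.177),'expected',L[:2])
a=ray(ct,257.6,174,.177);b=ray(ct,256.8,223,.177);print('az',np.degrees(np.arctan2(*(a-b)[1::-1])))
# sleeve ends from side/top
R=Rdown(np.radians(115.8)); st(); go(np.array([*H[:2],.36]),R); go(np.array([.40,.37,.36]),R)
```

```text
[0.5089 0.4297 0.1797] [np.float64(1.0056996511454086), np.float64(1.005699651145226)] [0.5085 0.4304 0.177 ] expected [0.5087 0.4328]
az 27.434481963490057
t 8.75 pos [0.3133 0.3387 0.2212] F [ 1.0294  0.5045 -0.6349] M [-0.1186  0.3024  0.0346] w 0.08532941965091712 q [ 0.9024 -0.2579  2.4233 -0.6709  0.4429  0.0534]
turn [ 0.645 -0.613  0.218] shift [ 149.5   25.  -206.9]
turn [ 0.645 -0.613  0.218] shift [  86.8  -52.  -132.4]
```

Request:
jog_arm:
  commands:
    - [[0.64,-0.61,0.22],[86,-52,-132],1]
    - [[0.64,-0.61,0.22],[86,-52,-132],1]
    - [[0.64,-0.61,0.22],[86,-52,-132],1]
    - [[0.64,-0.61,0.22],[120,-12,-170],1]
    - [[0.64,-0.61,0.22],[149,25,-207],1]

```text
time: 9.38
tool_pos: [0.4811, 0.4126, 0.3501]
orientation: [[-0.29, 0.135, -0.948], [0.956, 0.087, -0.28], [0.044, -0.987, -0.154]]
contact_force: [0.1, -0.7, 1.0]
gripper_width: 0.0858
```

Run:
```python
from h import *
R=Rdown(np.radians(116.5)); st(); H=np.array([.5087,.4303,0]);go(H+[0,0,.30],R)
```

```text
t 9.375 pos [0.4811 0.4126 0.3501] F [ 0.071  -0.7029  1.0303] M [ 0.0124  0.0133 -0.0294] w 0.08584935478989535 q [ 0.6458  0.1617  1.619  -0.0128  1.2006 -1.2123]
turn [ 0.158 -0.171  0.031] shift [  6.7  54.7 -23.4]
```

Request:
jog_arm:
  commands:
    - [[0.157,-0.17,0.03],[7,55,-23],1]
    - [[0.157,-0.17,0.03],[7,55,-23],1]
    - [[0.157,-0.17,0.03],[7,55,-23],1]

```text
time: 9.75
tool_pos: [0.506, 0.4288, 0.2916]
orientation: [[-0.441, -0.006, -0.898], [0.898, -0.004, -0.441], [-0.001, -1.0, 0.007]]
contact_force: [0.1, -0.2, 1.9]
gripper_width: 0.0855
```

Run:
```python
from h import *
p,d,c=shot('wrist','w5')
R=Rdown(np.radians(116.5)); st(); H=np.array([.5087,.4303,.177]);go(H,R); x=np.r_[np.cos(np.radians(26.5)),np.sin(np.radians(26.5)),0]
print(proj(c,H),proj(c,H+.025*x),proj(c,H-.025*x),proj(c,H+.056*x),proj(c,H-.056*x))
```

```text
t 9.8 pos [0.5059 0.4291 0.2949] F [ 0.1586 -0.2105  0.8955] M [ 0.0729  0.0333 -0.0249] w 0.08526127444300816 q [ 0.6377  0.3481  1.4897  0.0002  1.3059 -1.3899]
turn [-0.002 -0.006 -0.   ] shift [ -0.1 117.9  -3.3]
(np.float64(311.04212843707256), np.float64(248.6052982288944)) (np.float64(311.28711764019386), np.float64(283.8011925367382)) (np.float64(310.78238198911885), np.float64(211.2893332290413)) (np.float64(311.5722315275084), np.float64(324.76152105639983)) (np.float64(310.43772399701425), np.float64(161.77471745041663))
```

View pics/w5.png

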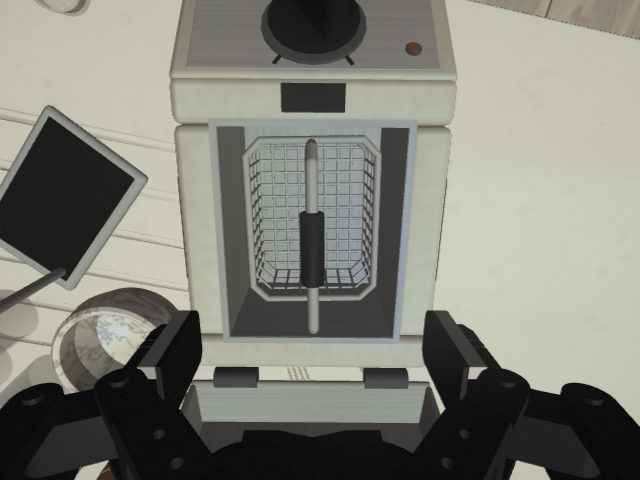

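The wrist view shows the sleeve from (312,212) to (312,287), against a prediction of 211 to 284. It's centred and aligned, so I'll descend.

Request:
jog_arm:
  commands:
    - [[0,-0.01,0],[0,50,-3],1]
    - [[0,-0.01,0],[0,95,-3],1]
    - [[0,-0.01,0],[0,117,-3],1]
    - [[0,-0.01,0],[0,117,-3],0]
    - [[0,-0.01,0],[0,117,-3],0]
  squeeze: 60

```text
time: 10.42
tool_pos: [0.5091, 0.4315, 0.1842]
orientation: [[-0.451, 0.005, -0.892], [0.892, 0.004, -0.451], [0.002, -1.0, -0.006]]
contact_force: [0.2, 0.0, 0.3]
gripper_width: 0.0514
```

Request:
jog_arm:
  commands:
    - [[0,0,0],[0,0,0],0]
    - [[0,0,0],[0,0,0],0]
    - [[0,0,0],[0,0,0],0]

```text
time: 10.8
tool_pos: [0.5093, 0.4306, 0.1828]
orientation: [[-0.451, 0.003, -0.892], [0.892, 0.002, -0.451], [0.0, -1.0, -0.003]]
contact_force: [-0.1, -2.2, 6.0]
gripper_width: 0.0141
```

Run:
```python
from h import *
p,d,c=shot('side','s4');st()
```

```text
t 10.85 pos [0.5093 0.4306 0.1828] F [-0.2784 -2.0591  5.8559] M [-0.3119 -0.0205  0.0196] w 0.013609380800157788 q [ 0.6367  0.4498  1.5827 -0.0004  1.1058 -1.4021]
```

View pics/s4.png

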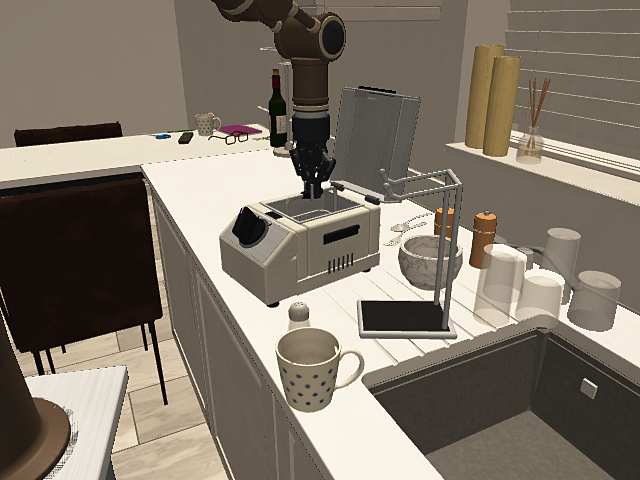

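Request:
jog_arm:
  commands:
    - [[0,0,0],[0,0,0],0.6]
    - [[0,0,0],[0,5,0],0.6]
    - [[0,0,0],[0,5,0],0.6]
    - [[0,0,0],[0,5,0],0]
    - [[0,0,0],[0,5,0],0]

```text
time: 11.48
tool_pos: [0.5081, 0.4306, 0.1757]
orientation: [[-0.451, 0.0, -0.892], [0.892, 0.001, -0.451], [0.001, -1.0, -0.0]]
contact_force: [0.6, -0.3, 1.9]
gripper_width: 0.0154
```

Request:
jog_arm:
  commands:
    - [[0,0,0],[0,0,0],0]
    - [[0,0,0],[0,0,0],0]
    - [[0,0,0],[0,0,0],0]

```text
time: 11.85
tool_pos: [0.5082, 0.4304, 0.1758]
orientation: [[-0.451, 0.0, -0.892], [0.892, 0.001, -0.451], [0.001, -1.0, -0.001]]
contact_force: [1.2, -1.4, -0.5]
gripper_width: 0.014
```

Request:
jog_arm:
  commands:
    - [[0,0,0],[0,-15,0],0]
    - [[0,0,0],[0,-50,0],0]
    - [[0,0,0],[0,-95,0],0]
    - [[0,0,0],[0,-140,0],0]
    - [[0,0,0],[0,-165,0],0]

```text
time: 12.48
tool_pos: [0.5086, 0.4312, 0.345]
orientation: [[-0.451, 0.004, -0.892], [0.892, 0.005, -0.451], [0.002, -1.0, -0.006]]
contact_force: [0.2, 0.6, -3.0]
gripper_width: 0.0143
```

Run:
```python
from h import *
p,d,c=shot('side','s5');st();p,d,c=shot('wrist','w6')
R=Rdown(np.radians(166.5)); xs=np.r_[np.cos(np.radians(-13.5)),np.sin(np.radians(-13.5)),0]; K=np.array([.6075,.1917,0])
for a in(.13,.16): go(K-a*xs+[0,0,.34],R); print(K-a*xs)
```

```text
t 12.525 pos [0.5095 0.4319 0.3485] F [ 1.342  -0.4208 -0.8247] M [ 0.0182 -0.0504  0.0073] w 0.014511008747036971 q [ 0.6373  0.3181  1.4231  0.0014  1.3899 -1.402 ]
turn [ 0.01  -0.867 -0.001] shift [-174.4    4.6  120.1]
[0.4811 0.222  0.    ]
turn [ 0.01  -0.867 -0.001] shift [-155.     4.5  142.9]
[0.4519 0.2291 0.    ]
```

View pics/s5.png

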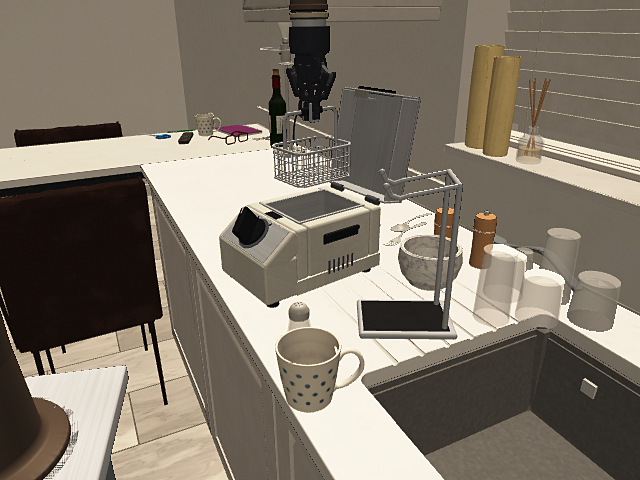

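View pics/w6.png

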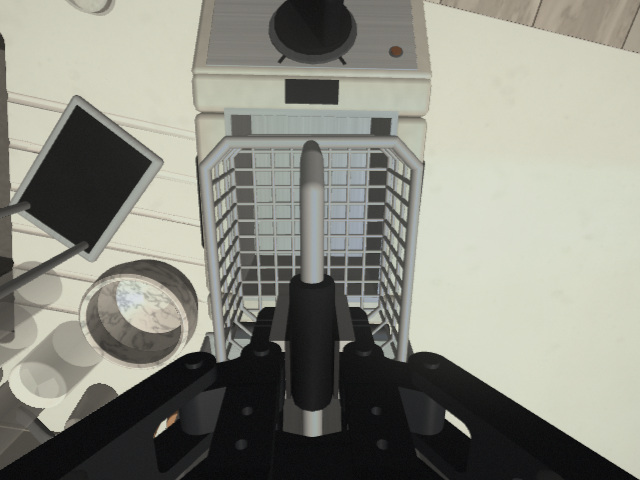

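The basket is lifted clear and upright in the side view (312,155). Next I'll move to the -x side of the stand while turning.

Request:
jog_arm:
  commands:
    - [[0.005,-0.15,0],[-15,4,40],0]
    - [[0.005,-0.33,0],[-50,4,75],0]
    - [[0.01,-0.5,0],[-90,4,110],0]
    - [[0.01,-0.68,0],[-130,4,130],0]
    - [[0.01,-0.86,0],[-155,4,140],0]

```text
time: 13.2
tool_pos: [0.4515, 0.2267, 0.3348]
orientation: [[-0.972, -0.009, -0.235], [0.235, -0.008, -0.972], [0.007, -1.0, 0.01]]
contact_force: [0.2, 1.2, -3.3]
gripper_width: 0.014
```

Run:
```python
from h import *
p,d,c=shot('top','t3');p,d,c=shot('side','s6');st();p,d,c=shot('wrist','w7')
R=Rdown(np.radians(166.5)); xs=np.r_[np.cos(np.radians(-13.5)),np.sin(np.radians(-13.5)),0]; K=np.array([.6075,.1917,0])
for a,z in((.15,.32),(.10,.31),(0,.305)): go(K-a*xs+[0,0,z],R)
```

```text
t 13.3 pos [0.4521 0.2261 0.3349] F [-0.2418 -0.1584 -2.551 ] M [ 0.1494 -0.0296 -0.0453] w 0.014116391302768946 q [ 0.3806  0.0107  1.8048 -0.0054  1.3375 -2.5156]
turn [-0.008 -0.011  0.006] shift [-9.5 15.1 -1.4]
turn [-0.008 -0.011  0.006] shift [-59.5  24.8  -2. ]
turn [-0.008 -0.011  0.006] shift [-159.5   29.1   -3.1]
```

View pics/s6.png

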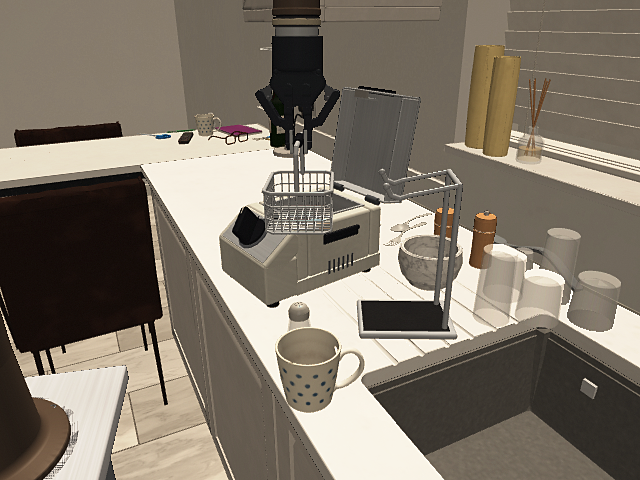

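View pics/w7.png

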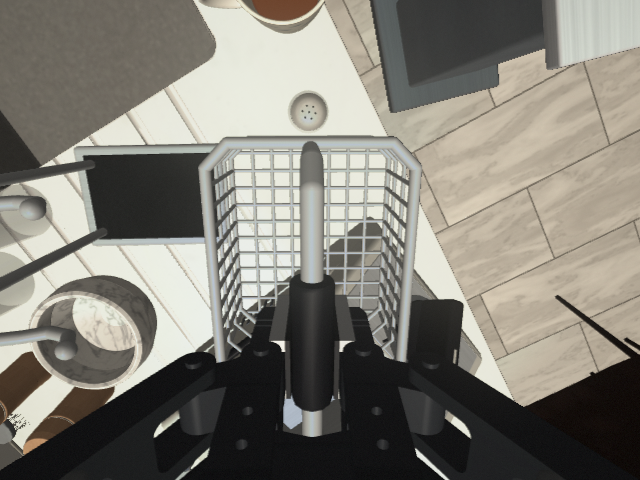

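Run:
```python
from h import *
_,_,ct=load('top0');_,_,cs=load('side0');_,_,cw=load('w7')
for n,a,b,w in (('L',(352.4,189.1),(382.4,171.8),(64,346)),('R',(381.5,211.5),(386.2,185.6),(33,208))):
    X,e=tri([(ct,*a),(cs,*b),(cw,*w)]); print(n,X,e,ray(cw,*w,X[2]))
s=readout.read_state(); t=np.array(s['tool_pos'])
for v in(275,408): print(ray(cw,312,v,t[2]+.006)-t)
```

```text
L [0.5954 0.2347 0.2736] [np.float64(0.6644012842138197), np.float64(0.9990580720912723), np.float64(1.2555213589220402)] [0.594  0.2337 0.2736]
R [0.5772 0.1585 0.2743] [np.float64(0.5144631202385018), np.float64(0.81153564057439), np.float64(1.273238257434554)] [0.5756 0.1586 0.2743]
[-0.0067 -0.0278  0.006 ]
[0.0061 0.0234 0.006 ]
```

The three views agree on the hook tips to about 1 mm. The bar must pass between 0.282 (above the tips) and 0.311 (rim under the hooks), so I'll use z of about 0.296.

Request:
jog_arm:
  commands:
    - [[-0.008,-0.01,0.006],[0,20,0],0]
    - [[-0.008,-0.01,0.006],[-9,39,-1],0]
    - [[-0.008,-0.01,0.006],[-9,39,-1],0]
    - [[-0.008,-0.01,0.006],[-9,39,-1],0]

```text
time: 13.85
tool_pos: [0.4617, 0.2282, 0.2976]
orientation: [[-0.973, 0.001, -0.231], [0.231, 0.0, -0.973], [-0.001, -1.0, -0.001]]
contact_force: [-0.1, 0.5, -2.9]
gripper_width: 0.014
```

Run:
```python
from h import *
st()
R=Rdown(np.radians(166.5)); xs=np.r_[np.cos(np.radians(-13.5)),np.sin(np.radians(-13.5)),0]; K=np.array([.6077,.1915,0])
for a,z in((0,.296),(0,.26)): go(K-a*xs+[0,0,z],R)
```

```text
t 13.85 pos [0.4617 0.2282 0.2976] F [-0.1054  0.504  -2.916 ] M [ 0.0332 -0.0309 -0.0007] w 0.014033221027294297 q [ 0.3746  0.0504  1.8392 -0.0002  1.2507 -2.5343]
turn [ 0.001  0.003 -0.001] shift [-150.6    1.8    2. ]
turn [ 0.001  0.003 -0.001] shift [-150.5   37.8    2.1]
```

Request:
jog_arm:
  commands:
    - [[0,0,0],[-35,1,2],0]
    - [[0,0,0],[-75,1,2],0]
    - [[0,0,0],[-110,1,2],0]
    - [[0,0,0],[-140,1,2],0]
    - [[0,0,0],[-150,1,2],0]

```text
time: 14.48
tool_pos: [0.609, 0.191, 0.2976]
orientation: [[-0.973, 0.003, -0.232], [0.232, 0.0, -0.973], [-0.003, -1.0, -0.001]]
contact_force: [-1.5, -0.5, -3.5]
gripper_width: 0.0144
```

Run:
```python
from h import *
p,d,c=shot('side','s7');st()
p,d,c=shot('wrist','w8')
R=Rdown(np.radians(166.5)); xs=np.r_[np.cos(np.radians(-13.5)),np.sin(np.radians(-13.5)),0]; K=np.array([.6077,.1915,0])
go(K+[0,0,.26],R)
```

```text
t 14.525 pos [0.6092 0.1908 0.2973] F [ 1.2025 -0.2686 -2.4606] M [-0.006  -0.0976 -0.0199] w 0.014281107578355531 q [ 0.2356  0.2941  1.5553 -0.0006  1.2885 -2.6722]
turn [ 0.001  0.002 -0.002] shift [ 0.2 37.1 -0.4]
```

View pics/s7.png

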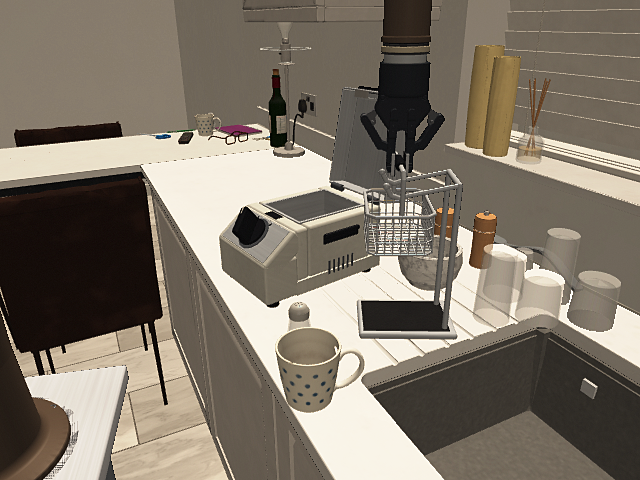

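View pics/w8.png

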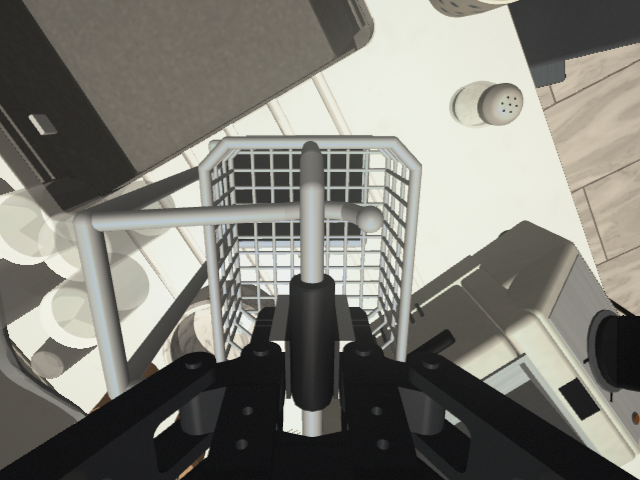

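The bar is over the hooks: the right hook passes under it at wrist (312,212), with its ball at (370,218) on the near side. I'll lower it.

Request:
jog_arm:
  commands:
    - [[0,0,0],[0,12,0],0]
    - [[0,0,0],[0,24,0],0]
    - [[0,0,0],[0,32,0],0]
    - [[0,0,0],[0,36,0],0]
    - [[0,0,0],[0,36,0],0]

```text
time: 15.2
tool_pos: [0.6071, 0.191, 0.2604]
orientation: [[-0.973, 0.001, -0.23], [0.23, -0.0, -0.973], [-0.001, -1.0, -0.0]]
contact_force: [-0.2, 0.1, -2.8]
gripper_width: 0.0146
```

Run:
```python
from h import *
st()
p,d,c=shot('wrist','w9')
```

```text
t 15.2 pos [0.6071 0.191  0.2604] F [-0.225   0.0941 -2.8207] M [0.0137 0.0113 0.0062] w 0.014570388202213744 q [ 0.2365  0.3206  1.5964 -0.0005  1.2236 -2.6724]
```

View pics/w9.png

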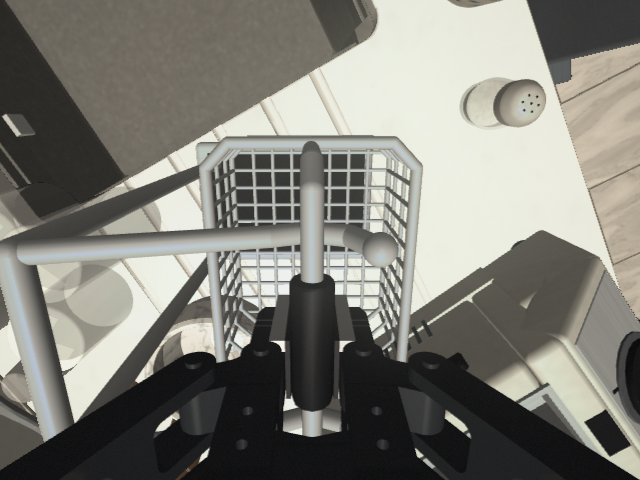

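Not yet carried (the force still shows the full weight). I'll lower it a few more mm gently.

Request:
jog_arm:
  commands:
    - [[0,0,0],[0,1,0],0]
    - [[0,0,0],[0,2,0],0]
    - [[0,0,0],[0,3,0],0]
    - [[0,0,0],[0,3,0],0]

```text
time: 15.75
tool_pos: [0.6078, 0.191, 0.2588]
orientation: [[-0.973, 0.003, -0.23], [0.23, 0.0, -0.973], [-0.003, -1.0, -0.001]]
contact_force: [-0.9, 0.2, 0.9]
gripper_width: 0.0138
```

The stand now carries it. I'll open slowly and rise.

Request:
jog_arm:
  commands:
    - [[0,0,0],[0,0,0],0.3]
    - [[0,0,0],[0,0,0],0.6]
    - [[0,0,0],[0,0,0],1]
    - [[0,0,0],[0,0,0],1]
    - [[0,0,0],[0,0,0],1]

```text
time: 16.38
tool_pos: [0.6074, 0.191, 0.2577]
orientation: [[-0.973, 0.002, -0.231], [0.231, -0.0, -0.973], [-0.002, -1.0, -0.0]]
contact_force: [-0.0, -0.1, -0.0]
gripper_width: 0.0856
```

Request:
jog_arm:
  commands:
    - [[0,0,0],[0,-20,0],1]
    - [[0,0,0],[0,-50,0],1]
    - [[0,0,0],[0,-80,0],1]
    - [[0,0,0],[0,-110,0],1]
    - [[0,0,0],[0,-110,0],1]

```text
time: 17.0
tool_pos: [0.6091, 0.1914, 0.3731]
orientation: [[-0.973, 0.011, -0.23], [0.23, 0.002, -0.973], [-0.01, -1.0, -0.004]]
contact_force: [1.1, -0.3, 0.7]
gripper_width: 0.0853
```

Run:
```python
from h import *
st()
shot('side','s8');shot('wrist','w10');shot('top','t8')
```

```text
t 17.0 pos [0.6091 0.1914 0.3731] F [ 1.1462 -0.2753  0.6648] M [ 0.0091  0.0667 -0.0209] w 0.08534956695226383 q [ 0.2366  0.2468  1.4652 -0.0005  1.4189 -2.6724]
```

View pics/s8.png

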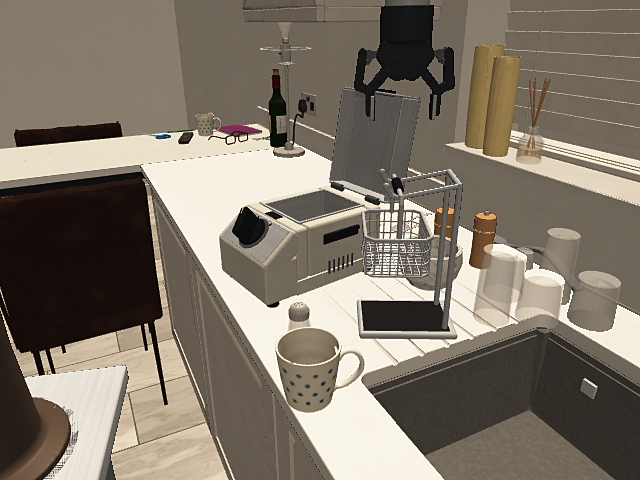

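View pics/w10.png

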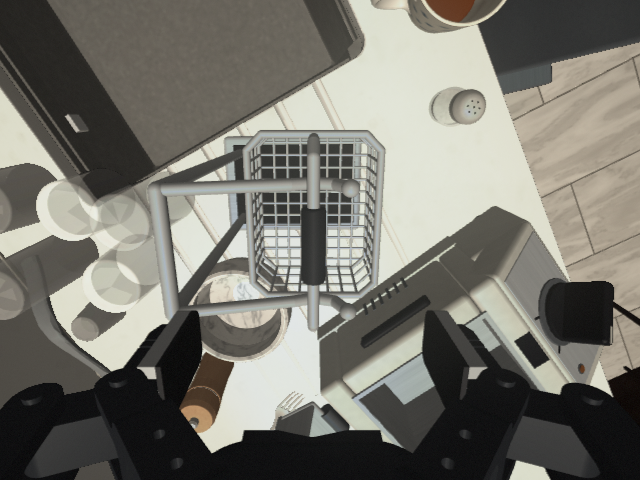

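The basket hangs on both hooks: the bar crosses them at wrist (313,187) and (313,298), with the sleeve at (313,246). I'll let it settle, then check position, angle and swing.

Request:
jog_arm:
  commands:
    - [[0,0,0],[0,0,0],1]
    - [[0,0,0],[0,0,0],1]
    - [[0,0,0],[0,0,0],1]
    - [[0,0,0],[0,0,0],1]
    - [[0,0,0],[0,0,0],1]

```text
time: 17.77
tool_pos: [0.6072, 0.1909, 0.3677]
orientation: [[-0.973, 0.002, -0.231], [0.231, -0.0, -0.973], [-0.002, -1.0, -0.0]]
contact_force: [0.1, -0.7, 1.1]
gripper_width: 0.0853
```

Run:
```python
from h import *
p,d,c=shot('wrist','w11');p8,d8,c8=load('s8');q,_,cs=shot('side','s9')
def blob(p,c,b):
    u,v,w,h=b; m=(p[v:v+h,u:u+w].max(2)<60).astype(np.uint8)
    n,l,s,ce=cv2.connectedComponentsWithStats(m); i=1+np.argmax(s[1:,4]); return ce[i]+[u,v],s[i]
w=blob(p,c,(295,200,36,95)); s=blob(q,cs,(385,168,30,40)); print(w,s)
print(tri([(c,*w[0]),(cs,*s[0])]),ray(c,*w[0],.262))
a=ray(c,314,145,.262);b=ray(c,313,322,.262);print(np.degrees(np.arctan2(*(b-a)[1::-1])),'stand y 76.5')
print('swing',np.abs(p8[190:290,350:440].astype(int)-q[190:290,350:440]).mean())
print('noise',np.abs(p8[350:450,450:540].astype(int)-q[350:450,450:540]).mean())
_,_,_=load('side0'); p0=load('side0')[0]; print('mug/shaker diff',np.abs(p0[295:415,270:365].astype(int)-q[295:415,270:365]).mean()); 
cv2.imwrite('pics/s9c.png',cv2.resize(q[150:350,210:470,::-1],None,fx=3,fy=3))
st()
```

```text
(array([311.3716, 245.4483]), array([   4,    6,   25,   81, 1566], dtype=int32)) (array([396.7059, 184.5956]), array([  6,   9,  14,  18, 136], dtype=int32))
(array([0.6068, 0.1893, 0.2649]), [np.float64(0.6161043064425485), np.float64(0.6161043064425936)]) [0.6076 0.19   0.262 ]
76.44126417415839 stand y 76.5
swing 0.6098148148148148
noise 0.7958518518518518
mug/shaker diff 1.108859649122807
t 17.875 pos [0.6072 0.1909 0.3678] F [ 0.5216 -0.4981  0.0115] M [-0.0282  0.0042 -0.0558] w 0.08532311718207684 q [ 0.2365  0.2506  1.4707 -0.0005  1.4185 -2.6724]
```

View pics/s9c.png

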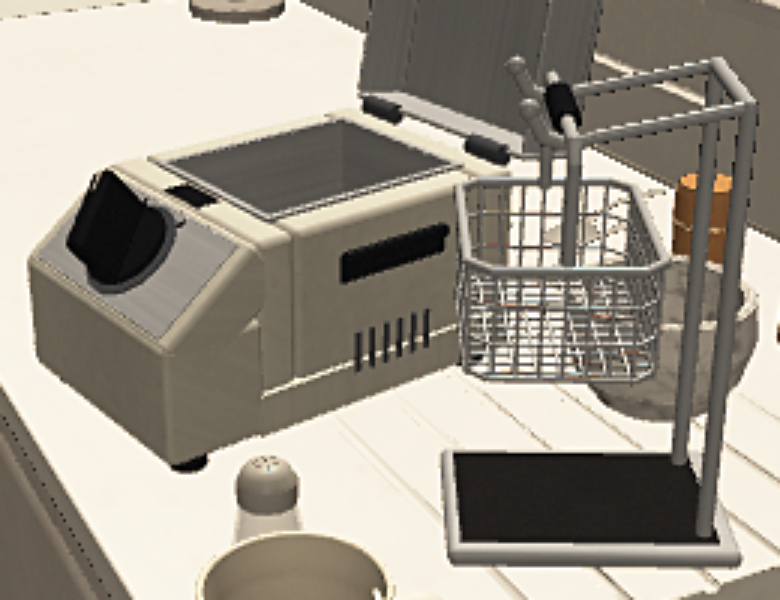

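The basket hangs level and still in both saddles, the knob is at rest, the lid is up, and the gripper is clear. I'll hand the job in.

```bash
python3 -c "
from station import ticket; print(ticket.job_done())"
```

```text
the job is handed in; nothing more can be done
None
```

The fryer is open and the basket hangs by its handle on both hooks of the stand. I handed the job in at about 18 s. It reported no verdict.

- **Knob and lid:** I turned the knob clockwise to its stop, feeling about 1.7 N m there, and let go. It sprang back to rest and the lid rose and stayed upright.
- **Basket:** I lifted it straight out by the sleeve, brought it over the hook tips from the -x side and lowered it until the stand carried it.
- **Last checks on the basket:** The handle middle is at about (0.607, 0.190, 0.262–0.265) m, against a target of (0.608, 0.192, 0.260). The bar is at 76.4° against the crossbar's 76.5°. There was no movement between pictures about 0.9 s apart beyond camera noise.
- **Other checks:** The gripper is open about 0.1 m above the handle, touching nothing. The mug and shaker look unmoved in the images.

Three things did not go first time or did not quite agree:

- **First knob grasp:** I abandoned it before closing, because the last joint would have run out of range. I used the half-turned grasp instead.
- **First handle grip:** It sat about 5 mm high, so I took it again lower.
- **Handle height:** The two-view figure came out about 5 mm above the nominal 260 mm. I put that down to measuring from the visible top of the sleeve; it is within the 20 mm tolerance.

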